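# Make up two tea trays

## Robot

A 6-joint arm with a two-finger parallel gripper is mounted at the origin on the work surface. World frame = base frame: x ahead of the robot, y to its left, z up, the work surface at z = 0. Lengths are in m, angles in rad, forces in N, time in s.
With the tool pointing down it reaches from about 0.3 to 0.775 m from the base axis. Payload 14.6 kg.
Tool frame: the origin (TCP) lies at the very end of the fingers, on their centre line; the grasp point (between the pads) lies 19 mm behind it; z points along the fingers, y is the line along which they close (so a half turn about z gives the same grasp; the last joint's range is limited). The gripper opens to 94 mm and grips with 3 to 60 N. Pads are 16 mm wide; open, the fingers measure 119 mm over their backs; the gripper's body (75 mm by 177 mm) begins 78 mm behind the grasp point.
Start: joints at [-1.206, 0.3, 1.521, -0, 1.321, -0.067], TCP at [0.23, -0.5, 0.205] pointing down, gripper open.
Joint ranges: [-3.03, 3.03], [-0.79, 2.21], [0.23, 2.52], [-1.04, 4.18], [0, 3.07], [-2.55, 2.55]. Speed limits (rad/s): [2.22, 2.22, 2.57, 3.14, 3.14, 3.14].

## Interface

Orientations are given as [roll, pitch, yaw] about the fixed x, y, z axes, in that order (R = Rz(yaw) Ry(pitch) Rx(roll)).
In Python, from station import ctrl gives the robot as it stands.
- The arm moves only by the shell command python3 -m pendant 'ROWS' [OPENING] [FORCE]. ROWS is JSON, a list of rows, each a list of 2 entries, a list of its own where there are three numbers: the shift along the world's x, y, z in cm, then the turn about the world's z in rad. A call has 1 to 20 rows; each row shifts and turns the commanded pose from where the row before left it; what a row does not reach is not made up. A row lasts 1/12 s, in which the tool goes at most 41.7 mm and 7.16 degrees, less where a joint would pass 70% of its speed; a pose out of reach is approached as far as the arm can. A call is refused whole if a number of a shift passes 4.17 or a number of a turn 0.125, either way. A call with a gripper value outside its range is refused whole. OPENING is the opening, from 0 (shut) to 1 (fully open), set as the call begins (- or left out, the last holds). The fingers move at their own pace and stop on an object; FORCE is the grip in N (left out, the last holds). Time passes only in rows, so rows that do not move let the fingers close. It gives the time, the measured TCP pose, the force, the opening and the grip force at its end, in the units of the state.
- ctrl.get_obs(): the state, without advancing time (a new reading comes with each control period).
- ctrl.camera(name): name is "scene" or "top"; returns a dict with "color" (420x560x3 uint8, red, green, blue), "intrinsics" (3x3 intrinsics, pixels), "camera_from_world" (4x4, takes a point from world to camera coordinates). Camera axes: x right, y down, z forward; pixel columns grow to the right and rows downward; lengths in m; the calibration is good to about 2 mm. A picture is of the moment at which its call begins. There is no depth.
- ctrl.hand_in(): hands the job in; it is judged then, once.
The state is a dict: "time_s": time; "qpos": joint angles; "joint_vel": joint speeds; "tau": joint torques, N m; "ee_pos": TCP position; "eef_rot": TCP orientation; "force": force on the tool from outside, world axes, zero at the start; "moment": the same for the moment, N m; "grip_width": finger opening in m; "grip_force": force on a finger pad.
Only numpy, scipy, OpenCV 4.12 (cv2) and the standard library are available. Lean on these libraries where they do the work, as an engineer would, in place of code of your own. Each camera call takes 0.05 s, during which the arm holds its last target. There are 200 camera calls.

## Task

Make up the two tea trays from the things on the shelf: the round steel tray gets a tall glass covered with the silicone lid, and the sugar pot; the long wooden tray gets the other tall glass, left open, and the steel shaker. Stand each glass centred on its tray's round cork pad and the pot or shaker centred on the square pad, all upright, with the lid seated squarely on the glass's rim. Set things down without dropping them, leave the saucers, teapot and canister where they stand, and let go of everything at the end.

Things in the scene. Friction and masses are not known exactly. Their poses are not given: they have to be found in the camera images.
- glass_a_grip (a point): one of two identical tall green-tinted tea glasses (either may go on either tray), open, empty, upright: 110 mm high, 54 mm across at the foot, 60 mm at the rim, wall 3 mm (mouth 54 mm inside), about 0.2 kg. This point is on its axis at a good height to grip, 76 mm above its underside (34 mm below the rim), where it is 58 mm across; z is its axis.
- glass_b_grip (a point): one of two identical tall green-tinted tea glasses (either may go on either tray), open, empty, upright: 110 mm high, 54 mm across at the foot, 60 mm at the rim, wall 3 mm (mouth 54 mm inside), about 0.2 kg. This point is on its axis at a good height to grip, 76 mm above its underside (34 mm below the rim), where it is 58 mm across; z is its axis.
- lid_grip (a point): hard grey silicone lid lying flat: disc 76 mm across, 7 mm thick; below it a plug 42 mm across, 5 mm deep, that drops loosely into a glass's mouth, the disc resting on the rim; on top a round upright stem to grip it by, 20 mm across, 30 mm high. 42 mm high in all, 70 g. This point: on the stem's axis, 34 mm above the plug's underside, 22 mm above the disc's top; z is its axis.
- sugar_pot_grip (a point): small closed sugar pot of white ceramic, all one piece: round, 58 mm across with straight sides from 6 to 42 mm up, a domed top with a small knob, 66 mm high in all, about 0.2 kg. This point is on its axis, 27 mm above its underside, half-way up the body; z is its axis.
- shaker_grip (a point): slim cardamom shaker of stainless steel, pierced top: round, 42 mm across (44 mm round the cap, 60 to 70 mm up), 80 mm high, about 0.15 kg. This point is on its axis at a good height to grip, 50 mm above its underside (30 mm below its top); z is its axis.
- round_tray: fixed round stainless steel tray, 226 mm across, turned any way; rim 12 mm high, floor 5 mm above the shelf. On the floor two flat cork pads: a round one (72 mm across) centred 52 mm from the tray's centre along its +y axis, for the glass, and a square one (66 mm) 52 mm along its -y axis. Origin: centre of the underside, on the shelf; z up.
- long_tray: fixed rectangular dark wooden tray, 250 mm long (along its y axis) by 130 mm; rim 14 mm high, floor 6 mm above the shelf. On the floor two flat cork pads: a round one (72 mm across) centred 58 mm from the tray's centre along its +y axis, for the glass, and a square one (66 mm) 58 mm along its -y axis. Origin: centre of the underside, on the shelf; z up.
- saucers: bystander: stack of pale ceramic saucers, 110 mm across, 46 mm high; moves as one. Origin: centre of the underside.
- teapot: bystander: stainless steel teapot, body 128 mm across, 139 mm high, spout reaching 125 mm from its centre along its +y axis and handle 111 mm along its -y axis. Origin: centre of the underside.
- canister: bystander: square clear plastic canister with a white lid and a press button on top, 106 mm wide, 159 mm high. Origin: centre of the underside.
Mind the look-alikes: they are no part of the job. What is shaped like the part that bears lid_grip but pink or yellow is not meant.

How it is judged:
At the end, for the whole second after the job is handed in: A glass on each tray's round pad, sugar pot and shaker on the square pad of the round and long tray, each within 13 mm along both tray axes, standing on the tray floor, upright within 0.1 rad. Lid level on the round tray's glass, within 10 mm of its axis and 5 mm of seated. All at rest, released ((((x of glass_a_grip in the frame of round_tray between -0.013 and 0.013 m and y of glass_a_grip in the frame of round_tray between 0.039 and 0.065 m and z of glass_a_grip in the frame of round_tray between 0.075 and 0.087 m and angle between glass_a_grip's own z axis and vertical below 0.1 rad) and (x of glass_b_grip in the frame of long_tray between -0.013 and 0.013 m and y of glass_b_grip in the frame of long_tray between 0.045 and 0.071 m and z of glass_b_grip in the frame of long_tray between 0.076 and 0.088 m and angle between glass_b_grip's own z axis and vertical below 0.1 rad) and horizontal distance between lid_grip and glass_a_grip below 0.01 m and z of lid_grip in the frame of glass_a_grip between 0.058 and 0.068 m) or ((x of glass_b_grip in the frame of round_tray between -0.013 and 0.013 m and y of glass_b_grip in the frame of round_tray between 0.039 and 0.065 m and z of glass_b_grip in the frame of round_tray between 0.075 and 0.087 m and angle between glass_b_grip's own z axis and vertical below 0.1 rad) and (x of glass_a_grip in the frame of long_tray between -0.013 and 0.013 m and y of glass_a_grip in the frame of long_tray between 0.045 and 0.071 m and z of glass_a_grip in the frame of long_tray between 0.076 and 0.088 m and angle between glass_a_grip's own z axis and vertical below 0.1 rad) and horizontal distance between lid_grip and glass_b_grip below 0.01 m and z of lid_grip in the frame of glass_b_grip between 0.058 and 0.068 m)) and angle between each of lid_grip, sugar_pot_grip, shaker_grip's own z axis and vertical below 0.1 rad and x of sugar_pot_grip in the frame of round_tray between -0.013 and 0.013 m and y of sugar_pot_grip in the frame of round_tray between -0.065 and -0.039 m and z of sugar_pot_grip in the frame of round_tray between 0.026 and 0.038 m and x of shaker_grip in the frame of long_tray between -0.013 and 0.013 m and y of shaker_grip in the frame of long_tray between -0.071 and -0.045 m and z of shaker_grip in the frame of long_tray between 0.05 and 0.062 m and linear speed of each of glass_a, glass_b, lid, sugar_pot, shaker below 0.03 m/s); the robot touches nothing.
It fails at once if a glass, the lid, the pot or the shaker is dropped or knocked flying (faster than 0.75 m/s with the fingers off it) ((linear speed of glass_a above 0.75 m/s and contact force between the fingers and glass_a below 0.05 N) or (linear speed of glass_b above 0.75 m/s and contact force between the fingers and glass_b below 0.05 N) or (linear speed of lid above 0.75 m/s and contact force between the fingers and lid below 0.05 N) or (linear speed of sugar_pot above 0.75 m/s and contact force between the fingers and sugar_pot below 0.05 N) or (linear speed of shaker above 0.75 m/s and contact force between the fingers and shaker below 0.05 N)).
It fails at once if the stack of saucers is shoved more than 30 mm or tipped over (distance of saucers from where it was at the start of the episode above 0.03 m or angle between saucers's own z axis and vertical above 0.3 rad).
It fails at once if the teapot is shoved more than 30 mm or tipped over (distance of teapot from where it was at the start of the episode above 0.03 m or angle between teapot's own z axis and vertical above 0.3 rad).
It fails at once if the canister is shoved more than 30 mm or tipped over (distance of canister from where it was at the start of the episode above 0.03 m or angle between canister's own z axis and vertical above 0.3 rad).
It also fails if it takes over 118 s, if anything falls off the work surface, if the arm or the gripper's body presses on something with over 40 N, if the wrist force passes 120 N, or if a joint passes its speed limit or range.

## Working session

There is one attempt and no reset: what is moved stays moved. The work goes in short steps, Python scripts to look and compute and a shell command to move; the robot and the scene stay as the last step left them, time stands still between calls to the robot, and variables do not carry over. Pictures are saved under pics/ and viewed, at most 14 in all, crops included, and the job is handed in when it is done.

```bash
mkdir -p pics; ls; python3 - <<'E'
from station import ctrl
import cv2,numpy as np
for n in("scene","top"):
    c=ctrl.camera(n); im=c["color"][:,:,::-1]
    cv2.imwrite(f"pics/{n}0.png",cv2.resize(im,(800,600),interpolation=cv2.INTER_CUBIC)); cv2.imwrite(f"raw_{n}.png",im)
    np.savez(f"cal_{n}.npz",K=c["intrinsics"],T=c["camera_from_world"])
    print(c["intrinsics"].tolist(),np.linalg.inv(c["camera_from_world"]).round(3).tolist())
E
```

```text
pics
[[379.1245811099955, 0.0, 280.83995491540975], [0.0, 379.1245811099955, 210.34791218252803], [0.0, 0.0, 1.0]] [[0.753, 0.554, -0.356, 0.881], [0.658, -0.621, 0.425, -0.437], [0.014, -0.554, -0.832, 0.961], [0.0, 0.0, 0.0, 1.0]]
[[537.6917523382712, 0.0, 284.66953238592413], [0.0, 537.6917523382712, 207.0922784667292], [0.0, 0.0, 1.0]] [[-0.007, -0.997, 0.071, 0.425], [-1.0, 0.008, 0.006, 0.008], [-0.006, -0.071, -0.997, 1.362], [0.0, 0.0, 0.0, 1.0]]
```

View pics/top0.png

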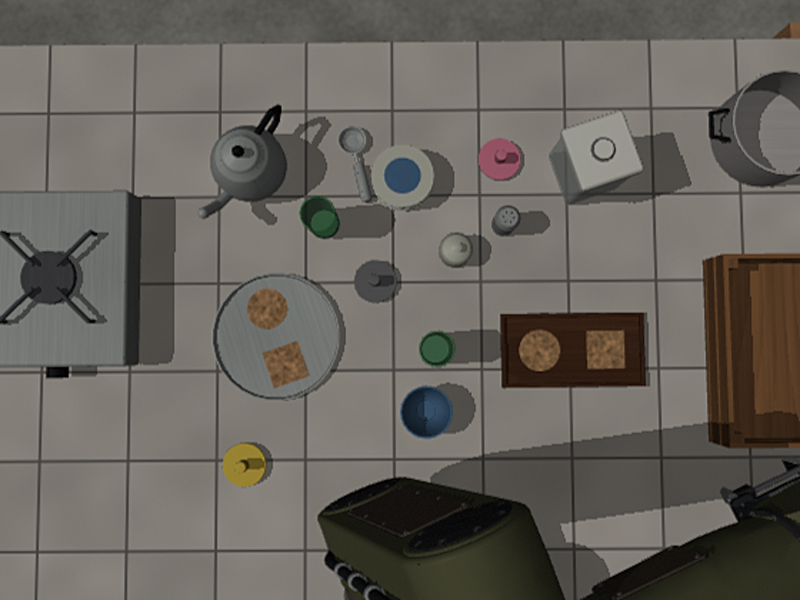

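View pics/scene0.png

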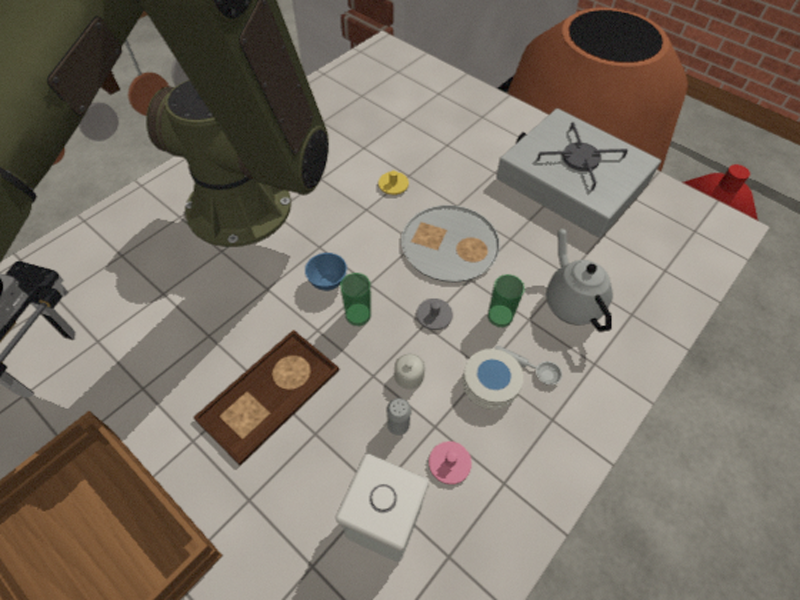

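Top view: glasses at (322,217) and (436,348), pot (456,250), shaker (506,220), round tray (279,336), long tray (573,350). Lid candidates are grey (376,281), pink (500,159) and yellow (245,465). The grey one fits, as the lid asked for is grey. I'll confirm in enlarged crops.

```bash
python3 - <<'E'
import cv2
a=cv2.imread("raw_top.png")[130:280,142:262]   # x142,y130 
cv2.imwrite("pics/ca.png",cv2.resize(a,None,fx=4,fy=4,interpolation=cv2.INTER_CUBIC))
b=cv2.imread("raw_top.png")[140:280,270:460]
cv2.imwrite("pics/cb.png",cv2.resize(b,None,fx=4,fy=4,interpolation=cv2.INTER_CUBIC))
b=cv2.imread("raw_scene.png")[175:325,220:380]
cv2.imwrite("pics/cc.png",cv2.resize(b,None,fx=4,fy=4,interpolation=cv2.INTER_CUBIC))
E
```

```text
(no output)
```

View pics/ca.png

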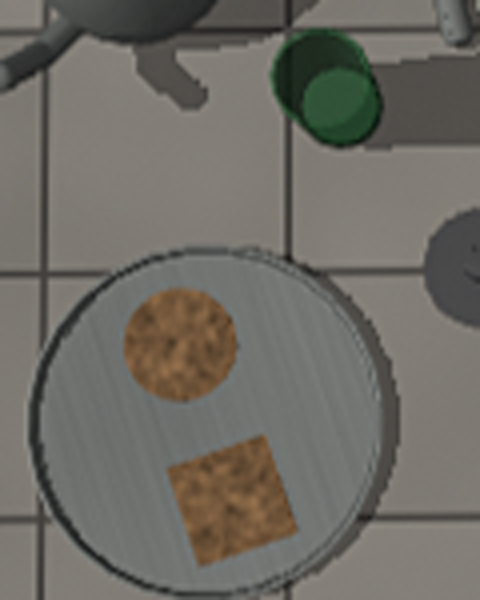

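View pics/cb.png

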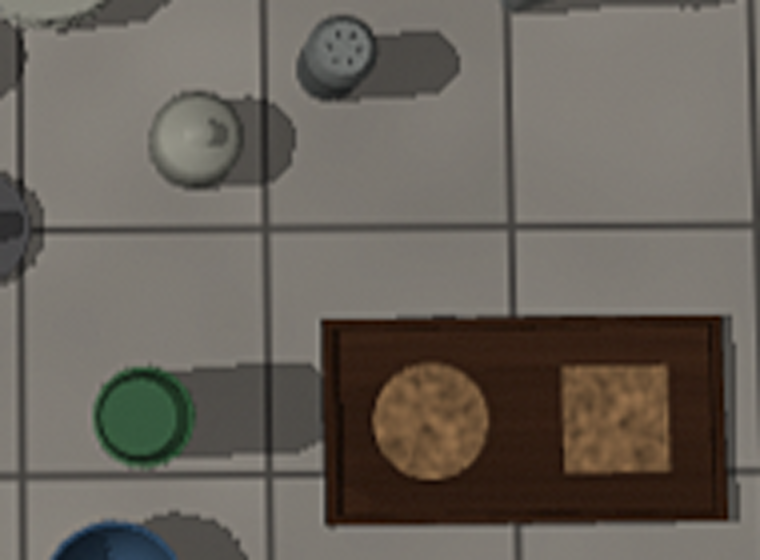

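View pics/cc.png

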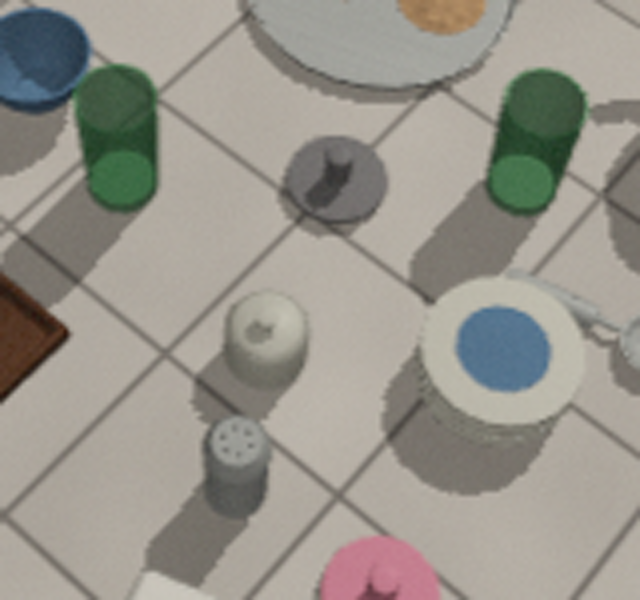

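Crops confirm the grey lid (stem up) at top raw (263,197). Both glasses stand upright, and the pads are clear: round tray at crop (181,345) and (233,499), long tray at (431,421) and (616,419).

```bash
cat > geo.py <<'E'
import numpy as np
C={n:np.load(f"cal_{n}.npz") for n in("scene","top")}
def w(cam,u,v,z):
    K,T=C[cam]["K"],np.linalg.inv(C[cam]["T"])
    d=T[:3,:3]@np.linalg.inv(K)@[u,v,1]; o=T[:3,3]
    return (o+d*(z-o[2])/d[2])[:2].round(4)
E
python3 - <<'E'
from geo import *
A=lambda x,y,z:w("top",142+x/4,130+y/4,z)
B=lambda x,y,z:w("top",270+x/4,140+y/4,z)
S=lambda x,y,z:w("scene",220+x/4,175+y/4,z)
print("rt round",A(181,345,.005),"sq",A(233,499,.005), "lt round",B(431,421,.006),"sq",B(616,419,.006))
print("farglass rim",A(323,80,.11),"foot",A(340,104,0),"scene rim",S(545,103,.11),"foot",S(521,184,0.003))
print("nearglass",B(143,416,.11),"scene rim",S(116,98,.11),"foot",S(121,180,.003))
print("lid",A(485,267,.012),S(336,180,.012))
print("pot",B(196,140,.035), S(267,328,.045))
print("shaker top",B(343,47,.08),"foot",B(331,68,0),"scene top",S(238,440,.08))
for n,u,v in(("teapot",248/1,160),("saucer",402,176),("canister",602,150),("bowl",427,412),("yellow",245,465)): print(n,w("top",u*.7,v*.7,.05))
from station import ctrl; o=ctrl.get_obs(); print(o["ee_pos"],o["eef_rot"],o["time_s"])
E
```

```text
rt round [0.4999 0.2623] sq [0.4026 0.229 ] lt round [ 0.4233 -0.2176] sq [ 0.4237 -0.3336]
farglass rim [0.6496 0.1599] foot [0.6537 0.1623] scene rim [0.6508 0.1594] foot [0.6511 0.1613]
nearglass [ 0.4275 -0.0333] scene rim [ 0.4279 -0.0339] foot [ 0.4256 -0.0347]
lid [0.5473 0.0694] [0.5486 0.0672]
pot [ 0.5984 -0.0703] [ 0.5998 -0.0721]
shaker top [ 0.6481 -0.1567] foot [ 0.6486 -0.1591] scene top [ 0.6472 -0.1562]
teapot [0.7566 0.2892]
saucer [0.7261 0.022 ]
canister [ 0.7689 -0.3249]
bowl [ 0.3205 -0.0176]
yellow [0.2338 0.2904]
[ 0.23007104 -0.49931062  0.20495196] [-3.14055825e+00 -5.14383216e-05  4.31747614e-01] 0.1
```

Points agree between both cameras to about 2 mm, and the pad spacings come out at 103 and 116 mm, as specified. I'll place the pot first, then the far glass, the lid, the shaker and the near glass, turning the closing line to world y.

```bash
python3 -m pendant '[[[2,2.4,-0.1],-0.024],[[2,2.4,-0.1],-0.024],[[2,2.4,-0.1],-0.024],[[2,2.4,-0.1],-0.024],[[2,2.4,-0.1],-0.024],[[2,2.4,-0.1],-0.024],[[2,2.4,-0.1],-0.024],[[2,2.4,-0.1],-0.024],[[2,2.4,-0.1],-0.024],[[2,2.4,-0.1],-0.024],[[2,2.4,-0.1],-0.024],[[2,2.4,-0.1],-0.024],[[2,2.4,-0.1],-0.024],[[2,2.4,-0.1],-0.024],[[2,2.4,-0.1],-0.024],[[2,2.4,-0.1],-0.024],[[2,2.4,-0.1],-0.024],[[2,2,-0.1],-0.024],[[0,0,0],0],[[0,0,0],0]]' 0.85 20
```

```text
time_s: 1.77
ee_pos: [0.5903, -0.0705, 0.1866]
eef_rot: [-3.141, 0.001, 0.002]
force: [-0.7, -0.2, -0.6]
grip_width: 0.08
grip_force: 0.0
```

```bash
python3 -m pendant '[[[0.9,0,-1.5],0],[[0,0,-2.5],0],[[0,0,-2.5],0],[[0,0,-2.5],0],[[0,0,-2.5],0],[[0,0,-2],0],[[0,0,-1.5],0],[[0,0,-1.2],0],[[0,0,-1],0],[[0,0,-0.6],0],[[0,0,0],0],[[0,0,0],0]]' && python3 -m pendant '[[[0,0,0],0],[[0,0,0],0],[[0,0,0],0],[[0,0,0],0],[[0,0,0],0],[[0,0,0],0],[[0,0,0],0],[[0,0,0],0]]' 0 20
```

```text
time_s: 2.77
ee_pos: [0.5994, -0.0717, 0.0099]
eef_rot: [3.142, -0.0, -0.0]
force: [-0.5, 0.3, 0.5]
grip_width: 0.0798
grip_force: 0.0
time_s: 3.43
ee_pos: [0.5994, -0.0714, 0.01]
eef_rot: [-3.142, -0.001, -0.0]
force: [-0.6, 1.7, 5.9]
grip_width: 0.0578
grip_force: 20.0
```

```bash
python3 -m pendant '[[[0,0,0.5],0],[[0,0,1.5],0],[[0,0,2.5],0],[[0,0,2.5],0],[[0,0,2.5],0],[[-0.5,0.8,2.5],0],[[-1.2,2,1],0],[[-2,3,0],0],[[-2,3,0],0],[[-2,3,0],0],[[-2,3,0],0],[[-2,3,0],0],[[-2,3,0],0],[[-2,3,0],0],[[-2,3,0],0],[[-1.2,2,0],0],[[-0.8,1.2,0],0],[[0,0,0],0],[[0,0,0],0]]'
```

```text
time_s: 5.02
ee_pos: [0.402, 0.2286, 0.1395]
eef_rot: [3.141, -0.0, 0.001]
force: [-0.1, 0.2, -1.8]
grip_width: 0.0578
grip_force: 20.0
```

```bash
python3 -m pendant '[[[0,0,-1],0],[[0,0,-2],0],[[0,0,-2.5],0],[[0,0,-2.5],0],[[0,0,-2],0],[[0,0,-1],0],[[0,0,-0.6],0],[[0,0,-0.4],0],[[0,0,-0.2],0],[[0,0,-0.2],0],[[0,0,0],0],[[0,0,0],0]]'
```

```text
time_s: 6.02
ee_pos: [0.4025, 0.2286, 0.016]
eef_rot: [-3.141, -0.001, -0.0]
force: [-0.1, 0.2, -1.5]
grip_width: 0.058
grip_force: 20.0
```

```bash
python3 -m pendant '[[[0,0,-0.1],0],[[0,0,0],0],[[0,0,0],0]]' && python3 -m pendant '[[[0,0,0],0],[[0,0,0],0],[[0,0,0],0],[[0,0,0],0],[[0,0,0],0]]' 0.85
```

```text
time_s: 6.27
ee_pos: [0.4025, 0.2287, 0.0149]
eef_rot: [-3.141, -0.001, -0.0]
force: [-0.5, -0.2, 4.4]
grip_width: 0.058
grip_force: 20.0
time_s: 6.68
ee_pos: [0.4021, 0.2285, 0.0144]
eef_rot: [3.142, 0.0, -0.0]
force: [0.4, -0.1, 0.1]
grip_width: 0.0794
grip_force: 0.0
```

```bash
python3 -m pendant '[[[0,0,1],0],[[0,0,2.5],0],[[0,0,2.5],0],[[0,0,3],0],[[0,0,3],0],[[1,-0.3,3],0],[[2.5,-0.8,3],0],[[2.9,-0.8,1],0],[[3,-0.8,0],0],[[3,-0.8,0],0],[[3,-0.8,0],0],[[3,-0.8,0],0],[[2.6,-0.7,0],0],[[2.2,-0.6,0],0],[[1.2,-0.3,0],0],[[0.3,-0.1,0],0],[[0,0,0],0],[[0,0,0],0]]'
```

```text
time_s: 8.18
ee_pos: [0.6485, 0.1608, 0.2048]
eef_rot: [-3.142, 0.0, 0.0]
force: [-0.6, -0.1, -1.0]
grip_width: 0.0798
grip_force: 0.0
```

```bash
python3 -m pendant '[[[0.2,0,-1],0],[[0,0,-2],0],[[0,0,-2.5],0],[[0,0,-2.5],0],[[0,0,-2.5],0],[[0,0,-2],0],[[0,0,-1.2],0],[[0,0,-0.7],0],[[0,0,-0.3],0],[[0,0,0],0],[[0,0,0],0]]' && python3 -m pendant '[[[0,0,0],0],[[0,0,0],0],[[0,0,0],0],[[0,0,0],0],[[0,0,0],0],[[0,0,0],0],[[0,0,0],0],[[0,0,0],0]]' 0 20
```

```text
time_s: 9.1
ee_pos: [0.6516, 0.1607, 0.0586]
eef_rot: [-3.141, -0.002, -0.0]
force: [-0.1, 0.3, 0.5]
grip_width: 0.0796
grip_force: 0.0
time_s: 9.77
ee_pos: [0.6514, 0.1607, 0.0579]
eef_rot: [-3.141, -0.001, -0.0]
force: [0.2, 1.4, 5.0]
grip_width: 0.0602
grip_force: 20.0
```

```bash
python3 -m pendant '[[[0,0,0.5],0],[[0,0,1.5],0],[[0,0,2.5],0],[[0,0,2.5],0],[[0,0,2.5],0],[[-0.7,0.5,2],0],[[-1.5,1,1],0],[[-2.2,1.4,0],0],[[-2.6,1.8,0],0],[[-2.6,1.8,0],0],[[-2.2,1.4,0],0],[[-1.6,1.1,-0.5],0],[[-1.1,0.8,-1],0],[[-0.6,0.4,-2],0],[[0,0,-2.5],0],[[0,0,-2.5],0],[[0,0,-1.5],0],[[0,0,-0.8],0],[[0,0,0],0],[[0,0,0],0]]'
```

```text
time_s: 11.43
ee_pos: [0.5003, 0.2624, 0.0748]
eef_rot: [3.141, 0.0, -0.0]
force: [0.8, -0.0, -0.9]
grip_width: 0.0597
grip_force: 20.0
```

```bash
python3 -m pendant '[[[0,0,-0.5],0],[[0,0,-0.4],0],[[0,0,-0.2],0],[[0,0,0],0],[[0,0,0],0]]'; python3 - <<'E'
from station import ctrl
import cv2
c=ctrl.camera("scene")["color"][:,:,::-1][110:230,250:410]
cv2.imwrite("pics/g1.png",cv2.resize(c,None,fx=4,fy=4,interpolation=cv2.INTER_CUBIC))
E
```

```text
time_s: 11.85
ee_pos: [0.5002, 0.2625, 0.0636]
eef_rot: [-3.142, -0.0, -0.0]
force: [-0.7, -0.4, -2.7]
grip_width: 0.0601
grip_force: 20.0
```

View pics/g1.png

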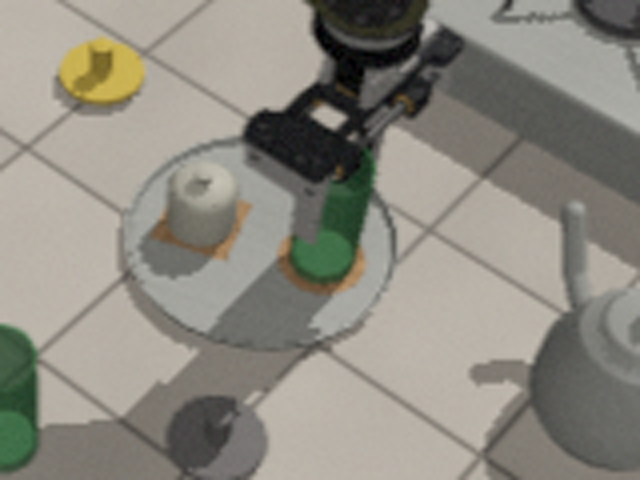

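The picture shows the pot centred on its square pad and the glass upright over its round pad at (322,260). I'll lower it the last bit and release.

```bash
python3 -m pendant '[[[0,0,-0.1],0],[[0,0,0],0],[[0,0,0],0]]' && python3 -m pendant '[[[0,0,0],0],[[0,0,0],0],[[0,0,0],0],[[0,0,0],0],[[0,0,0],0]]' 0.85
```

```text
time_s: 12.15
ee_pos: [0.5004, 0.2626, 0.0629]
eef_rot: [-3.141, -0.001, -0.0]
force: [-0.0, 0.4, 2.5]
grip_width: 0.06
grip_force: 20.0
time_s: 12.57
ee_pos: [0.5001, 0.2625, 0.0624]
eef_rot: [3.142, 0.0, -0.0]
force: [-0.2, 0.1, 0.2]
grip_width: 0.0801
grip_force: 0.0
```

```bash
python3 -m pendant '[[[0,0,1],0],[[0,0,2.5],0],[[0,0,2.5],0],[[0,0,2.5],0],[[0.4,-1.5,2],0],[[0.6,-2.5,0.5],0],[[0.7,-3,0],0],[[0.8,-3,0],0],[[0.8,-3,0],0],[[0.7,-2.6,0],0],[[0.5,-2,-0.5],0],[[0.3,-1.2,-1],0],[[0,-0.6,-2],0],[[0,0,-2.5],0],[[0,0,-2.5],0],[[0,0,-2.5],0],[[0,0,-2],0],[[0,0,-1],0],[[0,0,0],0],[[0,0,0],0]]'
```

```text
time_s: 14.23
ee_pos: [0.5483, 0.0687, 0.0329]
eef_rot: [-3.142, -0.0, 0.0]
force: [-0.1, -0.3, 0.5]
grip_width: 0.0799
grip_force: 0.0
```

```bash
python3 -m pendant '[[[0,0,-0.8],0],[[0,0,-0.5],0],[[0,0,-0.3],0],[[0,0,0],0],[[0,0,0],0]]' && python3 -m pendant '[[[0,0,0],0],[[0,0,0],0],[[0,0,0],0],[[0,0,0],0],[[0,0,0],0],[[0,0,0],0],[[0,0,0],0],[[0,0,0],0],[[0,0,0],0],[[0,0,0],0],[[0,0,0],0],[[0,0,0],0]]' 0 15
```

```text
time_s: 14.65
ee_pos: [0.5482, 0.0685, 0.0165]
eef_rot: [-3.142, -0.0, -0.0]
force: [-1.0, 0.1, -0.7]
grip_width: 0.0798
grip_force: 0.0
time_s: 15.65
ee_pos: [0.5482, 0.0685, 0.0165]
eef_rot: [-3.142, -0.0, -0.0]
force: [0.1, 0.0, -0.5]
grip_width: 0.0196
grip_force: 15.0
```

```bash
python3 -m pendant '[[[0,0,0.5],0],[[0,0,1.5],0],[[0,0,2.5],0],[[0,0,2.5],0],[[0,0,2.5],0],[[0,0,2.5],0],[[-0.3,1.2,2.5],0],[[-0.5,2,1],0],[[-0.7,3,0],0],[[-0.8,3,0],0],[[-0.8,3,0],0],[[-0.7,3,0],0],[[-0.5,2,0],0],[[-0.3,1.5,0],0],[[-0.2,0.7,-0.5],0],[[0,0,-1],0],[[0,0,-0.6],0],[[0,0,0],0],[[0,0,0],0]]'; python3 - <<'E'
from station import ctrl
import cv2
c=ctrl.camera("scene")["color"][:,:,::-1][95:215,270:400]
cv2.imwrite("pics/l1.png",cv2.resize(c,None,fx=5,fy=5,interpolation=cv2.INTER_CUBIC))
E
```

```text
time_s: 17.23
ee_pos: [0.5002, 0.2615, 0.1498]
eef_rot: [3.141, 0.001, -0.001]
force: [0.8, -0.2, -1.2]
grip_width: 0.0195
grip_force: 15.0
```

View pics/l1.png

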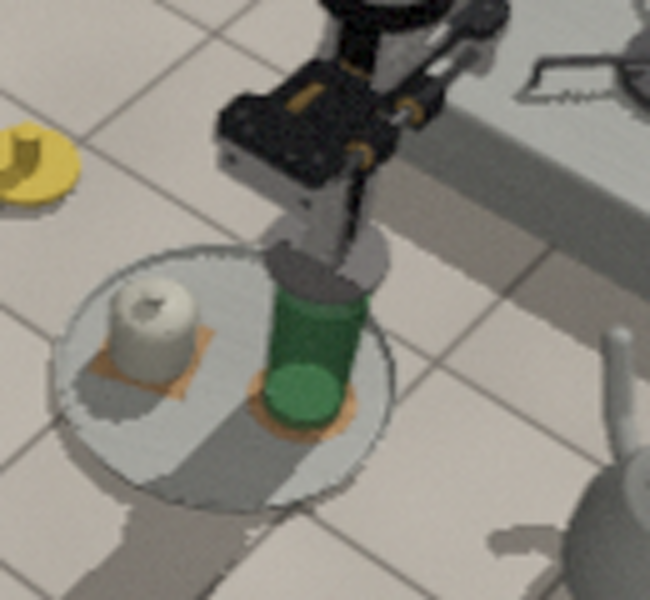

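The lid is level and centred over the glass: disc centre about (327,255), rim centre about (321,295), consistent with the view's slant.

```bash
python3 -m pendant '[[[0,0.1,-0.6],0],[[0,0,-0.6],0],[[0,0,-0.4],0],[[0,0,-0.3],0],[[0,0,-0.2],0],[[0,0,-0.1],0],[[0,0,0],0],[[0,0,0],0]]' && python3 -m pendant '[[[0,0,-0.1],0],[[0,0,0],0],[[0,0,0],0]]'
```

```text
time_s: 17.95
ee_pos: [0.5002, 0.2635, 0.1286]
eef_rot: [-3.141, -0.0, -0.0]
force: [-0.0, -0.1, -0.9]
grip_width: 0.0195
grip_force: 15.0
time_s: 18.2
ee_pos: [0.5002, 0.2635, 0.1275]
eef_rot: [-3.142, -0.0, -0.0]
force: [0.4, -0.0, -1.3]
grip_width: 0.0195
grip_force: 15.0
```

```bash
python3 -m pendant '[[[0,-0.05,-0.1],0],[[0,0,0],0],[[0,0,0],0]]'
```

```text
time_s: 18.45
ee_pos: [0.5003, 0.263, 0.1265]
eef_rot: [-3.141, -0.0, -0.0]
force: [0.8, -0.9, 0.4]
grip_width: 0.0194
grip_force: 15.0
```

```bash
python3 -m pendant '[[[0,0,-0.05],0],[[0,0,0],0],[[0,0,0],0]]' && python3 -m pendant '[[[0,0,0],0],[[0,0,0],0],[[0,0,0],0],[[0,0,0],0],[[0,0,0],0],[[0,0,0],0],[[0,0,0.5],0],[[0,0,1.5],0],[[0,0,2.5],0],[[0,0,2.5],0],[[0,0,0],0]]' 0.7 ; python3 - <<'E'
from station import ctrl
import cv2
c=ctrl.camera("scene")["color"][:,:,::-1][95:215,270:400]
cv2.imwrite("pics/l2.png",cv2.resize(c,None,fx=5,fy=5,interpolation=cv2.INTER_CUBIC))
E
```

```text
time_s: 18.7
ee_pos: [0.5004, 0.2631, 0.1265]
eef_rot: [-3.141, -0.001, -0.0]
force: [-0.7, -0.4, 5.5]
grip_width: 0.0193
grip_force: 15.0
time_s: 19.62
ee_pos: [0.5017, 0.2637, 0.2012]
eef_rot: [-3.139, -0.007, -0.0]
force: [-0.1, 0.1, 0.0]
grip_width: 0.0655
grip_force: 0.0
```

View pics/l2.png

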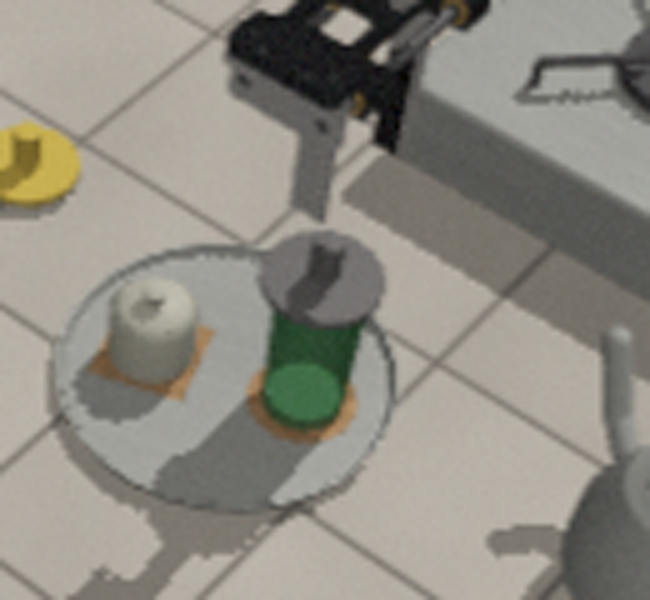

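The lid is seated level on the glass, disc centre about (323,278). On to the shaker.

```bash
python3 -m pendant '[[[0.4,-1.2,0],0],[[0.8,-2.3,0],0],[[1,-3,0],0],[[1,-3,0],0],[[1,-3,0],0],[[1,-3,0],0],[[1,-3,0],0],[[1.1,-3,0],0],[[1.1,-3,0],0],[[1.1,-3,0],0],[[1.1,-3,0],0],[[1.1,-3,0],0],[[1,-2.9,0],0],[[1,-2.8,0],0],[[0.6,-1.8,-1],0],[[0.3,-0.8,-2],0],[[0,-0.2,-2.5],0],[[0,0,-1.5],0],[[0,0,0],0],[[0,0,0],0]]'
```

```text
time_s: 21.33
ee_pos: [0.6454, -0.1575, 0.1248]
eef_rot: [-3.141, 0.003, -0.001]
force: [-0.1, -0.3, 0.3]
grip_width: 0.0662
grip_force: 0.0
```

```bash
python3 -m pendant '[[[0.2,0,-1],0],[[0,0,-2],0],[[0,0,-2.2],0],[[0,0,-2],0],[[0,0,-1.2],0],[[0,0,-0.6],0],[[0,0,-0.3],0],[[0,0,0],0],[[0,0,0],0]]' && python3 -m pendant '[[[0,0,0],0],[[0,0,0],0],[[0,0,0],0],[[0,0,0],0],[[0,0,0],0],[[0,0,0],0],[[0,0,0],0],[[0,0,0],0]]' 0 20
```

```text
time_s: 22.08
ee_pos: [0.6487, -0.1572, 0.0341]
eef_rot: [3.141, -0.002, -0.0]
force: [1.0, -0.5, 0.1]
grip_width: 0.0659
grip_force: 0.0
time_s: 22.75
ee_pos: [0.6484, -0.157, 0.0333]
eef_rot: [3.141, -0.001, -0.0]
force: [0.5, 0.7, 3.8]
grip_width: 0.0434
grip_force: 20.0
```

```bash
python3 -m pendant '[[[0,0,0.5],0],[[0,0,1.5],0],[[0,0,2.5],0],[[0,0,2.5],0],[[-0.6,-0.5,2],0],[[-1.5,-1.2,1],0],[[-2.3,-1.8,0],0],[[-2.4,-1.9,0],0],[[-2.4,-1.9,0],0],[[-2.4,-1.9,0],0],[[-2.4,-1.9,0],0],[[-2.4,-1.9,0],0],[[-2.3,-1.8,0],0],[[-1.9,-1.4,0],0],[[-1.2,-0.9,-1],0],[[-0.7,-0.6,-2],0],[[0,0,-2.5],0],[[0,0,-1.5],0],[[0,0,0],0],[[0,0,0],0]]'
```

```text
time_s: 24.42
ee_pos: [0.4229, -0.3338, 0.0628]
eef_rot: [-3.141, 0.001, -0.0]
force: [0.8, -0.7, -0.9]
grip_width: 0.0432
grip_force: 20.0
```

```bash
python3 -m pendant '[[[0,0,-1],0],[[0,0,-0.6],0],[[0,0,-0.4],0],[[0,0,-0.2],0],[[0,0,0],0],[[0,0,0],0]]' && python3 -m pendant '[[[0,0,-0.1],0],[[0,0,0],0],[[0,0,0],0]]'
```

```text
time_s: 24.92
ee_pos: [0.4233, -0.3341, 0.0411]
eef_rot: [3.141, -0.0, -0.0]
force: [0.1, 0.4, -2.1]
grip_width: 0.0432
grip_force: 20.0
time_s: 25.17
ee_pos: [0.4232, -0.334, 0.0401]
eef_rot: [3.141, -0.0, -0.0]
force: [0.3, 0.1, -1.6]
grip_width: 0.0435
grip_force: 20.0
```

```bash
python3 -m pendant '[[[0,0,-0.08],0],[[0,0,0],0],[[0,0,0],0]]' && python3 -m pendant '[[[0,0,0],0],[[0,0,0],0],[[0,0,0],0],[[0,0,0],0],[[0,0,0],0],[[0,0,0],0]]' 0.85
```

```text
time_s: 25.42
ee_pos: [0.4233, -0.3341, 0.0393]
eef_rot: [3.141, -0.0, -0.0]
force: [0.1, 0.9, 0.9]
grip_width: 0.0435
grip_force: 20.0
time_s: 25.92
ee_pos: [0.4232, -0.334, 0.0391]
eef_rot: [-3.142, -0.0, -0.0]
force: [0.6, -0.9, 0.5]
grip_width: 0.0786
grip_force: 0.0
```

```bash
python3 -m pendant '[[[0,0,1],0],[[0,0,2.5],0],[[0,0,3],0],[[0,0,3],0],[[0,0.8,3],0],[[0,1.6,2.5],0],[[0.1,2.7,0],0],[[0.1,3,0],0],[[0.1,3,0],0],[[0.1,3,0],0],[[0,3,0],0],[[0,3,0],0],[[0,3,0],0],[[0,2.7,0],0],[[0,2.2,0],0],[[0,1.3,0],0],[[0,0.7,0],0],[[0,0,-1],0],[[0,0,0],0],[[0,0,0],0]]'
```

```text
time_s: 27.58
ee_pos: [0.4268, -0.0347, 0.1786]
eef_rot: [-3.141, 0.001, -0.001]
force: [0.6, -0.0, 0.4]
grip_width: 0.0798
grip_force: 0.0
```

```bash
python3 -m pendant '[[[0,0,-1],0],[[0,0,-2],0],[[0,0,-2.5],0],[[0,0,-2.5],0],[[0,0,-2],0],[[0,0,-1.2],0],[[0,0,-0.6],0],[[0,0,-0.3],0],[[0,0,0],0],[[0,0,0],0]]' && python3 -m pendant '[[[0,0,0],0],[[0,0,0],0],[[0,0,0],0],[[0,0,0],0],[[0,0,0],0],[[0,0,0],0],[[0,0,0],0],[[0,0,0],0]]' 0 20
```

```text
time_s: 28.42
ee_pos: [0.4275, -0.0342, 0.0586]
eef_rot: [3.141, -0.001, -0.0]
force: [0.5, 0.2, 0.4]
grip_width: 0.0798
grip_force: 0.0
time_s: 29.08
ee_pos: [0.4275, -0.0339, 0.0585]
eef_rot: [-3.141, -0.001, -0.0]
force: [0.2, 3.4, 5.8]
grip_width: 0.0602
grip_force: 20.0
```

```bash
python3 -m pendant '[[[0,0,0.5],0],[[0,0,1.5],0],[[0,0,2],0],[[0,0,2],0],[[0,-0.8,1],0],[[-0.1,-1.8,0.5],0],[[-0.1,-2.6,0],0],[[-0.1,-2.8,0],0],[[-0.1,-2.8,0],0],[[0,-2.6,0],0],[[0,-2.2,0],0],[[0,-1.6,0],0],[[0,-1.1,-1],0],[[0,0,-2],0],[[0,0,-2],0],[[0,0,-1],0],[[0,0,0],0],[[0,0,0],0]]'
```

```text
time_s: 30.58
ee_pos: [0.423, -0.2169, 0.0729]
eef_rot: [-3.141, 0.001, 0.0]
force: [0.9, -0.8, -2.0]
grip_width: 0.06
grip_force: 20.0
```

```bash
python3 -m pendant '[[[0,0,-0.4],0],[[0,0,-0.2],0],[[0,0,-0.1],0],[[0,0,0],0],[[0,0,0],0]]' && python3 -m pendant '[[[0,0,-0.1],0],[[0,0,0],0],[[0,0,0],0]]'
```

```text
time_s: 31.0
ee_pos: [0.4233, -0.2171, 0.0664]
eef_rot: [3.141, -0.0, -0.0]
force: [-0.2, -0.0, -2.2]
grip_width: 0.06
grip_force: 20.0
time_s: 31.25
ee_pos: [0.4232, -0.217, 0.0652]
eef_rot: [3.142, -0.0, -0.0]
force: [-0.1, 0.9, -2.7]
grip_width: 0.0599
grip_force: 20.0
```

```bash
python3 -m pendant '[[[0,0,-0.1],0],[[0,0,0],0],[[0,0,0],0]]' && python3 -m pendant '[[[0,0,0],0],[[0,0,0],0],[[0,0,0],0],[[0,0,0],0],[[0,0,0],0],[[0,0,0],0]]' 0.85
```

```text
time_s: 31.5
ee_pos: [0.4234, -0.2171, 0.0645]
eef_rot: [3.141, -0.001, -0.0]
force: [-0.9, 1.5, 3.8]
grip_width: 0.0603
grip_force: 20.0
time_s: 32.0
ee_pos: [0.4231, -0.217, 0.0641]
eef_rot: [3.142, 0.0, -0.0]
force: [-0.6, -0.7, -0.0]
grip_width: 0.0794
grip_force: 0.0
```

```bash
python3 -m pendant '[[[0,0,1],0],[[0,0,2.5],0],[[0,0,2.5],0],[[0,0,2.5],0],[[0,0,2.5],0],[[0,0,2.5],0],[[-0.5,0,0.5],0],[[-1.5,0,0],0],[[-2,0,0],0],[[-2,0,0],0],[[-1,-1,0],0],[[0,-2,0],0],[[0,-2,0],0],[[0,-2,0],0],[[0,-2,0],0],[[0,-2,0],0],[[0,-2,0],0],[[0,-1,0],0],[[0,0,0],0]]'; python3 - <<'E'
from station import ctrl
import cv2
c=ctrl.camera("top")["color"][:,:,::-1]
cv2.imwrite("pics/ft.png",cv2.resize(c[170:300,140:460],(800,325),interpolation=cv2.INTER_CUBIC))
c=ctrl.camera("scene")["color"][:,:,::-1]
cv2.imwrite("pics/fs.png",cv2.resize(c,(800,600),interpolation=cv2.INTER_CUBIC))
E
```

```text
time_s: 33.58
ee_pos: [0.3527, -0.358, 0.2038]
eef_rot: [-3.141, 0.0, -0.002]
force: [0.6, 0.2, -0.1]
grip_width: 0.08
grip_force: 0.0
```

View pics/ft.png

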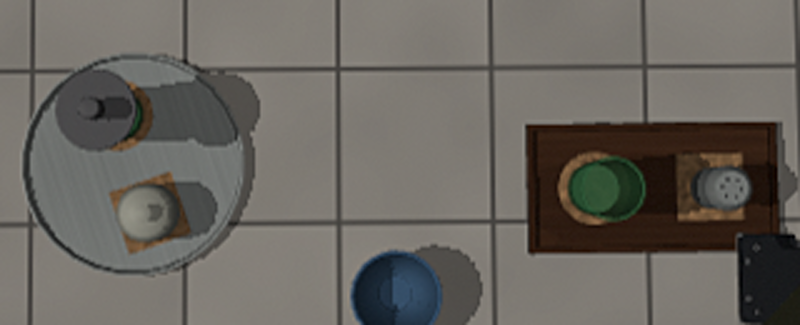

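View pics/fs.png

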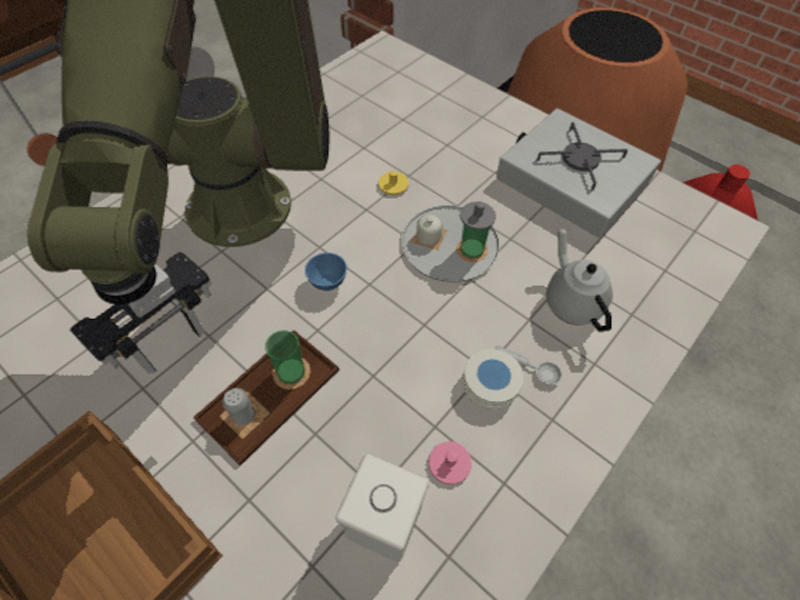

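```bash
python3 - <<'E'
from geo import *
for n,x,y,z,t in(("glassL",613,189,.116,(.4233,-.2176)),("shaker",731,188,.086,(.4237,-.3336)),("lid",96,110,.122,(.4999,.2623)),("pot",149,212,.045,(.4026,.229))):
    p=w("top",140+x/2.5,170+y/2.5,z); print(n,p,((p-t)*1000).round(1),"mm off")
from station import ctrl; print(ctrl.hand_in())
E
```

```text
glassL [ 0.4225 -0.2164] [-0.8  1.2] mm off
shaker [ 0.4226 -0.3333] [-1.1  0.3] mm off
lid [0.4988 0.2609] [-1.1 -1.4] mm off
pot [0.4031 0.2241] [ 0.5 -4.9] mm off
the job is handed in; nothing more can be done
None
```

Both trays are made up and handed in at about 34 s of the 118 s allowed, with everything released and the lid level on the round tray's glass; in the last pictures the glass on the long tray, the shaker and the lid measured within about 2 mm of their pad centres and the pot within about 5 mm (limit 13 mm), but the hand-in returned no verdict.

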